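# Slacken the lock nut of a glaze mill jar

### The job

Find by trying which of the three loose sockets on the rubber mat fits the lock nut on the mill jar that stands in the holding ring: it goes all the way down over the nut without slack, while a smaller one stays on top of the nut and a larger one slips round it. With that socket fully home, turn the nut an eighth of a turn (45 degrees) anticlockwise seen from above, and finish while still gripping the socket, upright and fully home on the nut: do not let go. Stand any socket that does not fit upright on the mat again, and leave the other things on the bench where they are.

Things in the scene. Friction and masses are not known exactly. Their poses are not given: they have to be found in the camera images.
- cradle: holding ring: grey steel ring 155 mm across, 32 mm high, with three feet, bolted to the bench; origin at its centre on the bench. One of three mill jars stands in it, concentric; the two others stand farther to the robot's left. Jars: white porcelain, 140 mm across, fixed, steel clamp bar 150 x 44 mm over the lid (top 163 mm up), in its middle a screw with a lock nut
- nut_p_foot (a point): centre of the underside of mill jar P's lock nut, 166 mm above the bench, where a socket fully home has its mouth (it rests on the washer). z up, x square to a flat (flats every 60 degrees). Bevelled steel nut 19, 24 or 30 mm across flats, 12 to 18 mm tall: the jars differ, and which has which is not known. The screw ends 8 mm above the nut
- nut_q_foot (a point): centre of the underside of mill jar Q's lock nut, 166 mm above the bench, where a socket fully home has its mouth (it rests on the washer). z up, x square to a flat (flats every 60 degrees). Bevelled steel nut 19, 24 or 30 mm across flats, 12 to 18 mm tall: the jars differ, and which has which is not known. The screw ends 8 mm above the nut
- nut_r_foot (a point): centre of the underside of mill jar R's lock nut, 166 mm above the bench, where a socket fully home has its mouth (it rests on the washer). z up, x square to a flat (flats every 60 degrees). Bevelled steel nut 19, 24 or 30 mm across flats, 12 to 18 mm tall: the jars differ, and which has which is not known. The screw ends 8 mm above the nut
- nut_p (a joint): turn of jar P's lock nut on its screw (rad): 0 when tight, as at the start, and it cannot go below; grows anticlockwise seen from above, up to 3. Light friction, 0.12 N m. The nut does not rise as it turns
- nut_q (a joint): turn of jar Q's lock nut on its screw (rad): 0 when tight, as at the start, and it cannot go below; grows anticlockwise seen from above, up to 3. Light friction, 0.12 N m. The nut does not rise as it turns
- nut_r (a joint): turn of jar R's lock nut on its screw (rad): 0 when tight, as at the start, and it cannot go below; grows anticlockwise seen from above, up to 3. Light friction, 0.12 N m. The nut does not rise as it turns
- socket_19_mid (a point): deep steel socket 19, loose, mouth down on the mat: 80 mm tall, round body 29 mm across, and from 42 mm above the mouth to the top a solid hexagon 24 mm across flats: grip it there. Opening: hexagon 20.4 mm across flats, 36 mm deep. Point: on the axis, 40 mm above the mouth; z up, x square to a flat of both hexagons (flats every 60 degrees)
- socket_24_mid (a point): deep steel socket 24, loose, mouth down on the mat: 80 mm tall, round body 34 mm across, and from 42 mm above the mouth to the top a solid hexagon 24 mm across flats: grip it there. Opening: hexagon 25.4 mm across flats, 36 mm deep. Point: on the axis, 40 mm above the mouth; z up, x square to a flat of both hexagons (flats every 60 degrees)
- socket_30_mid (a point): deep steel socket 30, loose, mouth down on the mat: 80 mm tall, round body 41 mm across, and from 42 mm above the mouth to the top a solid hexagon 24 mm across flats: grip it there. Opening: hexagon 31.4 mm across flats, 36 mm deep. Point: on the axis, 40 mm above the mouth; z up, x square to a flat of both hexagons (flats every 60 degrees)
- mat: flat black rubber bench mat, fixed, 160 mm (x) by 300 mm (y), 6 mm thick; origin under its centre, top 6 mm above the bench. The three sockets stand in a row along its y axis, about 95 mm apart, in any order
- ratchet: ratchet handle lying along the mat's far edge, 200 mm long, 28 mm high; leave it there
- extension: extension bar lying on the mat's near edge, 110 mm long, 22 mm high; leave it there
- adapter: square-drive adapter standing on the mat's near edge, 25 mm across, 41 mm tall; leave it there
- bowl: white bowl, 104 mm across, 45 mm tall; origin at its foot; leave it there
- vase: small terracotta vase, 72 mm across, 102 mm tall; origin at its foot; leave it there
- mug: white mug, 82 mm across, 95 mm tall; origin at its foot; leave it there
- brush: glaze brush lying flat, 190 mm long; leave it there
Things that resemble listed ones, but are neither listed nor needed, are in the scene too. What is shaped like the part that bears socket_24_mid but blue or purple is not meant.

How it is judged:
By the outcome, as a careful person would: the job done as asked, in the order asked, and still so for the second after the job is handed in, while the arm keeps its last pose, push and grip.
It also fails if it takes over 72 s, if anything falls off the work surface, if the arm or the gripper's body presses on something with over 40 N, if the wrist force passes 120 N, or if a joint passes its speed limit or range.

### The arm

A 7-joint arm with a two-finger parallel gripper is mounted at the origin on the work surface. World frame = base frame: x ahead of the robot, y to its left, z up, the work surface at z = 0. Lengths are in m, angles in rad, forces in N, time in s.
With the tool pointing down it reaches from about 0.4 to 0.85 m from the base axis. Payload 10.4 kg.
Tool frame: the origin (TCP) lies midway between the tips of the shut fingers; the grasp point (between the pads) lies manip.grip_depth behind it (manip.grip_depth is the distance from the TCP to the grasp point, in m); z points along the fingers, x is the direction in which the jaws open and shut, and the axes are right-handed (so a half turn about z gives the same grasp; the last joint's range is limited). The gripper opens to 85 mm and grips with 20 to 120 N. Pads are 22 mm wide; open, the fingers measure 114 mm over their backs; the gripper's body (76 mm by 85 mm) begins 54 mm behind the grasp point. The pads swing forward as they close: fully open they stand 13 mm farther back than shut.
Start: joints at [-1.329, 0.332, -0.065, 1.46, 0.022, 1.35, -0.088], TCP at [0.164, 0.603, 0.231] pointing down, gripper open.
Joint ranges: [-2.6, 2.6], [-0.5, 2.12], [-1.47, 1.34], [0.16, 2.42], [-1.27, 4.41], [0.06, 2.06], [-2.6, 2.6]. Speed limits (rad/s): [2.22, 2.22, 2.79, 2.79, 3.14, 3.14, 3.14].

### API

Orientations are given as a unit quaternion [x, y, z, w].
In Python, from workcell import manip gives the robot as it stands. The module is installed in compiled form; this text tells all that it offers.
- The arm moves only by the tool send_rows, never from a script. Its argument "steps" is a list of rows, each a list of 2 entries, a list of its own where there are three numbers: the shift along the tool's x, y, z in m, then the turn about the tool's z in rad. In form: [[[x, y, z], spin], ...]. A call has exactly 8 rows; each row is the pose to reach, as a shift and turn from the pose commanded when the call began, along the tool's axes at that moment; what a row does not reach only later rows make up. A row lasts 1/8 s, in which the tool goes at most 62.5 mm and 10.7 degrees, less where a joint would pass 70% of its speed; a pose out of reach is approached as far as the arm can. A call with a gripper value outside its range is refused whole. "hand" is the opening, from 0 (shut) to 1 (fully open), set as the call begins (left out, the last holds). The fingers move at their own pace and stop on an object; "force" is the grip in N (left out, the last holds). Time passes only in rows, so rows that repeat a pose let the fingers close, or fill a call up. It gives the time, the measured TCP pose, the force and the opening at its end, in the units of the state.
- manip.get_obs(): the state, without advancing time (a new reading comes with each control period).
- manip.camera(name): name is "side" or "top"; returns (picture, depth): 420x560x3 uint8, red, green, blue; 420x560 float32, m along the optical axis (not along the pixel's ray), 0 where there is no reading.
- manip.camera_info(name): a dict with "intrinsics" (3x3 intrinsics, pixels), "pose" (4x4, takes a point from camera to world coordinates). Camera axes: x right, y up, looking along -z (the intrinsics and any distortion apply to the point x, -y, -z); pixel columns grow to the right and rows downward; lengths in m; the calibration is good to about 2 mm. A picture is of the moment at which its call begins. camera_info takes no time and is no camera call.
- manip.hand_in(): hands the job in, once; it reports no verdict.
The state is a dict: "clock": time; "joint_pos": joint angles; "joint_velocities": joint speeds; "tau": joint torques, N m; "position": TCP position; "ee_rot": TCP orientation; "ft_force": force on the tool from outside, world axes, zero at the start; "torque": the same for the moment, N m; "grip_width": opening from 0.0 (shut) to 1.0 (fully open).
Only numpy, scipy, OpenCV 4.12 (cv2) and the standard library are available. Lean on these libraries where they do the work, as an engineer would, in place of code of your own. Each camera call takes 0.05 s, during which the arm holds its last target.

## Working session

There is one attempt and no reset: what is moved stays moved. The work goes in short steps, Python scripts to look and compute and a tool call to move; the robot and the scene stay as the last step left them, time stands still between calls to the robot, and variables do not carry over. Pictures are saved under pics/ and viewed, and the job is handed in when it is done.

Besides the shell and the picture viewer there is one more tool, called as name(argument=value, ...) on one line, values as JSON. send_rows: Moves the arm, as the interface text tells. Its arguments: {"type":"object","properties":{"steps":{"type":"array"},"hand":{"type":"number"},"force":{"type":"number"}},"required":["steps"]}

```bash
mkdir -p pics; ls; cat > h.py <<'E'
import numpy as np, cv2
from workcell import manip
def snap(n,tag):
    p,d=manip.camera(n); cv2.imwrite(f'pics/{tag}.png',cv2.cvtColor(p,cv2.COLOR_RGB2BGR)); np.save(f'pics/{tag}.npy',d); return p,d
def world(n,d):
    i=manip.camera_info(n);K=np.array(i['intrinsics']);T=np.array(i['pose'])
    v,u=np.mgrid[:d.shape[0],:d.shape[1]]
    x=(u-K[0,2])/K[0,0]*d;y=(v-K[1,2])/K[1,1]*d
    P=np.stack([x,-y,-d],-1)
    return P@T[:3,:3].T+T[:3,3]
E
python3 - <<'E'
from h import *
for n in('side','top'):
    snap(n,n+'0');i=manip.camera_info(n);print(i)
print(manip.get_obs(),manip.grip_depth)
E
```

```text
pics
{'intrinsics': array([[514.97857666,   0.        , 276.87794802],
       [  0.        , 514.97857666, 205.37984641],
       [  0.        ,   0.        ,   1.        ]]), 'pose': array([[ 0.95622577,  0.1292808 , -0.26252382,  0.22333153],
       [-0.29190494,  0.4845147 , -0.82464357, -0.96940169],
       [ 0.02058607,  0.86517743,  0.50104314,  0.7199305 ],
       [ 0.        ,  0.        ,  0.        ,  1.        ]])}
{'intrinsics': array([[392.36064097,   0.        , 281.27791598],
       [  0.        , 392.36064097, 209.43623986],
       [  0.        ,   0.        ,   1.        ]]), 'pose': array([[-0.02037428,  0.98158184, -0.18995257,  0.32366875],
       [-0.99959035, -0.01617945,  0.02360845,  0.00417111],
       [ 0.02010029,  0.19035576,  0.98150938,  1.05185324],
       [ 0.        ,  0.        ,  0.        ,  1.        ]])}
{'clock': 0.1, 'joint_pos': array([-1.3285825 ,  0.33281817, -0.06468225,  1.46089564,  0.02158509,
        1.34988465, -0.088493  ]), 'joint_velocities': array([-4.14447447e-04, -3.20662948e-03,  8.69486799e-05, -2.53819174e-03,
       -3.12508166e-04,  1.04600843e-04,  6.59482152e-04]), 'tau': array([ 1.92477484e-03, -6.26744270e+01,  4.93115291e-02, -3.92427957e+01,
        1.62100507e-02,  7.04393969e-03,  8.87791003e-06]), 'position': array([0.16349877, 0.60287422, 0.23057121]), 'ee_rot': array([ 7.94267688e-01,  6.07567618e-01, -5.04758128e-04,  4.18334394e-04]), 'ft_force': array([-0.28019054,  0.59624076,  0.60335834]), 'torque': array([-0.01896666,  0.01343113,  0.00517683]), 'grip_width': 1.0013066736156568} 0.0187
```

View pics/side0.png

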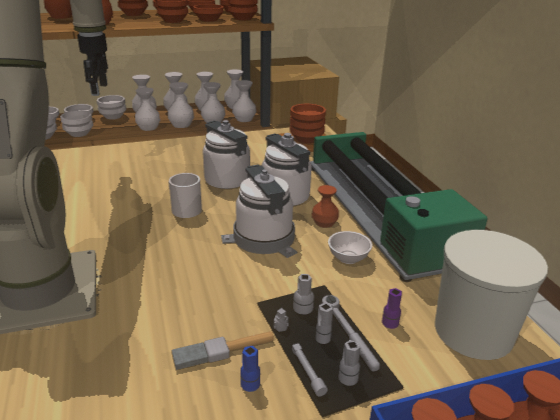

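View pics/top0.png

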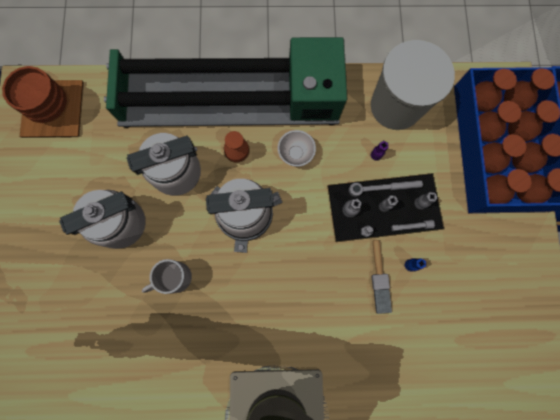

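The jar in the ring is at top (240,205) and side (265,205). The sockets stand at top (352,208), (388,204) and (428,200), and at side (303,293), (324,323) and (349,362). The blue and purple ones are decoys. Next I'll measure them.

```bash
python3 - <<'E'
from h import *
for n,boxes in (('top',[(205,170,75,75),(330,180,120,65)]),('side',[(225,155,80,80),(265,265,120,130)])):
    im=cv2.imread(f'pics/{n}0.png')
    for k,(x,y,w,h) in enumerate(boxes):
        c=im[y:y+h,x:x+w]; s=min(800//w,600//h); cv2.imwrite(f'pics/c_{n}{k}.png',cv2.resize(c,None,fx=s,fy=s,interpolation=cv2.INTER_CUBIC)); print(n,k,s)
# plan-view: points
for n in('top','side'):
    W=world(n,np.load(f'pics/{n}0.npy')); np.save(f'pics/W{n}.npy',W)
    Z=W[...,2]
    m=(W[...,0]>0.3)&(W[...,0]<0.7)&(W[...,1]>-0.55)&(W[...,1]<-0.1)
    # socket tops z~.086
    mk=(m&(abs(Z-.086)<.006)).astype('uint8'); c,l,st,ce=cv2.connectedComponentsWithStats(mk)
    for i in range(1,c):
        if st[i,4]>5: q=W[l==i]; print(n,'soc',st[i,4],ce[i].round(),np.median(q,0).round(4),np.ptp(q,0).round(3))
    m=(W[...,0]>0.3)&(W[...,0]<0.75)&(W[...,1]>-0.1)&(W[...,1]<0.6)
    mk=(m&(Z>.169)&(Z<.21)).astype('uint8'); c,l,st,ce=cv2.connectedComponentsWithStats(mk)
    for i in range(1,c):
        if st[i,4]>3: q=W[l==i]; print(n,'nut',st[i,4],ce[i].round(),np.median(q,0).round(4),q.max(0).round(3),np.ptp(q,0).round(3))
E
```

```text
top 0 8
top 1 6
side 0 7
side 1 4
top soc 186 [480. 172.] [ 0.5997 -0.5343  0.0854] [0.19  0.018 0.012]
top soc 9 [384. 146.] [ 0.676  -0.2893  0.0815] [0.01  0.011 0.004]
top soc 83 [431. 197.] [ 0.537  -0.4017  0.0848] [0.024 0.028 0.009]
top soc 80 [392. 200.] [ 0.5299 -0.3008  0.0853] [0.024 0.024 0.009]
top soc 81 [356. 204.] [ 0.5219 -0.2075  0.0853] [0.024 0.026 0.01 ]
top soc 23 [421. 262.] [ 0.3735 -0.364   0.0809] [0.017 0.02  0.002]
top nut 169 [158. 151.] [0.6336 0.264  0.1845] [0.658 0.282 0.195] [0.039 0.031 0.026]
top nut 64 [239. 199.] [0.5179 0.0789 0.1786] [0.529 0.088 0.187] [0.019 0.018 0.018]
top nut 121 [ 91. 211.] [0.4943 0.4077 0.1818] [0.51  0.428 0.191] [0.027 0.031 0.022]
side soc 94 [304. 278.] [ 0.5249 -0.2127  0.0844] [0.026 0.026 0.007]
side soc 120 [325. 308.] [ 0.5322 -0.306   0.0844] [0.024 0.025 0.008]
side soc 155 [352. 346.] [ 0.5401 -0.4069  0.0844] [0.025 0.026 0.009]
side soc 181 [452. 394.] [ 0.6463 -0.5412  0.0869] [0.073 0.004 0.012]
side soc 175 [397. 408.] [ 0.552  -0.5413  0.0866] [0.061 0.004 0.012]
side soc 25 [372. 415.] [ 0.5116 -0.5421  0.0875] [0.002 0.014 0.012]
side nut 63 [225. 124.] [0.4973 0.4031 0.1785] [0.512 0.419 0.19 ] [0.024 0.025 0.021]
side nut 109 [287. 138.] [0.6371 0.2566 0.1806] [0.658 0.279 0.192] [0.035 0.032 0.023]
side nut 57 [264. 174.] [0.5213 0.0729 0.1763] [0.531 0.084 0.184] [0.019 0.018 0.015]
```

View pics/c_top0.png

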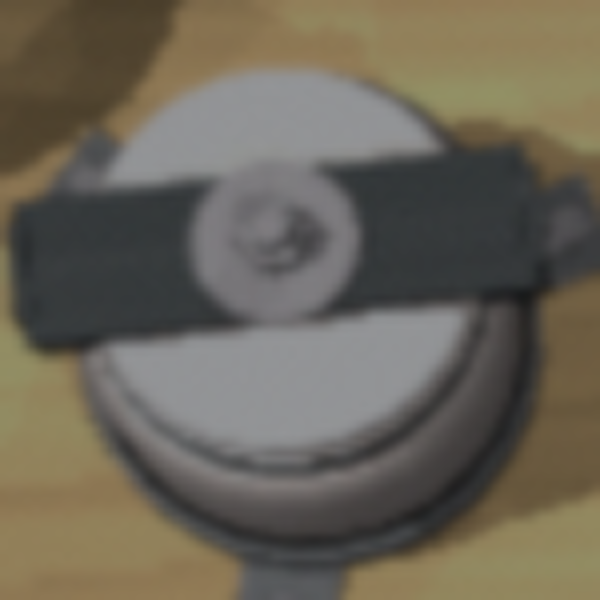

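View pics/c_top1.png

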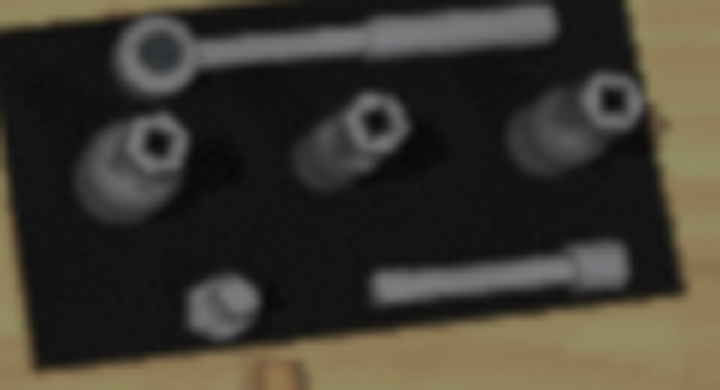

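View pics/c_side0.png

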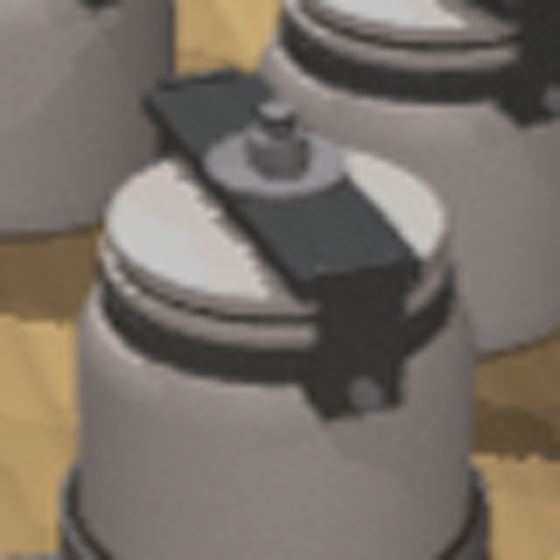

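View pics/c_side1.png

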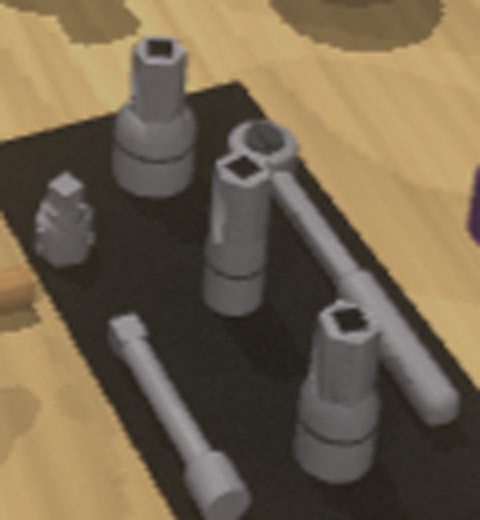

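The middle socket has the narrowest body. The ring's nut looks about 19 mm across with its top near z = 0.178, so I'll try the middle one (19) first. Before moving I'll refine the poses.

```bash
cat > fit.py <<'E'
from h import *
from scipy.optimize import minimize
def plane_xy(n,z,shape=(420,560)):
    i=manip.camera_info(n);K=np.array(i['intrinsics']);T=np.array(i['pose'])
    v,u=np.mgrid[:shape[0],:shape[1]].astype(float)
    D=np.stack([(u-K[0,2])/K[0,0],-(v-K[1,2])/K[1,1],-np.ones_like(u)],-1)@T[:3,:3].T
    t=(z-T[2,3])/D[...,2]
    return T[:2,3]+D[...,:2]*t[...,None]
def hexd(p,c,yaw,af):
    q=p-c; a=yaw+np.arange(6)*np.pi/3
    return np.max(q[...,0,None]*np.cos(a)+q[...,1,None]*np.sin(a),-1)-af/2
E
python3 - <<'E'
from fit import *
print('noise/heights')
for n in('top','side'):
    d=np.load(f'pics/{n}0.npy');W=world(n,d);Z=W[...,2]
    P=plane_xy(n,.086)
    for name,c0 in(('30?',(.5235,-.21)),('19?',(.531,-.3035)),('24?',(.5385,-.404))):
        c0=np.array(c0); near=np.linalg.norm(P-c0,axis=-1)<.03
        lab=(abs(Z-np.median(Z[near&(Z>.08)]))<.004)
        p=P[near];l=lab[near].astype(float)
        def cost(v):
            dd=hexd(p,v[:2],v[2],.024); r=np.linalg.norm(p-v[:2],axis=-1)
            w=1/(1+np.exp(np.clip(dd/.0006,-50,50))); return np.sum(((w-l)**2)[r>.0095])
        best=min((minimize(cost,[c0[0]+dx,c0[1]+dy,y],method='Nelder-Mead',options=dict(initial_simplex=None)) for dx in(-.003,.003) for dy in(-.003,.003) for y in(0,.35,.7)),key=lambda r:r.fun)
        # body width
        print(n,name,best.x[:2].round(4),np.degrees(best.x[2])%60,round(best.fun,2),'zmed',np.median(Z[near&(Z>.08)]).round(4))
    # body radii: points z .015-.03
    for c0 in((.5235,-.21),(.531,-.3035),(.5385,-.404)):
        m=(Z>.012)&(Z<.036)&(np.linalg.norm(W[...,:2]-np.array(c0),axis=-1)<.03)
        q=W[m][:,:2]
        f=lambda v:np.sum(abs(np.linalg.norm(q-v[:2],axis=1)-v[2]))
        r=minimize(f,[c0[0],c0[1],.017],method='Nelder-Mead');print(n,'body',r.x.round(4),len(q),r.fun/len(q))
    # washer / nut
    im=cv2.cvtColor(cv2.imread(f'pics/{n}0.png'),cv2.COLOR_BGR2GRAY)
    for nm,c0 in(('ring',(.52,.076)),('b',(.635,.26)),('c',(.496,.405))):
        c0=np.array(c0);R=np.linalg.norm(W[...,:2]-c0,axis=-1)
        q=W[(R<.024)&(Z>.1645)]
        h=np.histogram(q[:,2],bins=np.arange(.158,.2,.002));print(n,nm,h[0])
E
```

```text
noise/heights
top 30? [ 0.5223 -0.2073] 10.69679361086866 3.17 zmed 0.0853
top 19? [ 0.5294 -0.3007] 51.202090207445295 4.01 zmed 0.0855
top 24? [ 0.5374 -0.4021] 55.53636978010836 5.87 zmed 0.0849
top body [ 0.523  -0.208   0.0207] 37 0.0002882796041196867
top body [ 0.5321 -0.3044  0.017 ] 31 0.0006575719605497255
top body [ 0.5382 -0.4038  0.0172] 48 0.0004607028207236886
top ring [ 0  0  0 98 79 13  1  3  7 16  9  3  8  8  8  0  0  0  0  0  0]
top b [ 0  0  0 45 37 14  0 10  6  3  7 14 29 24  9 17 23 22  2  0  0]
top c [ 0  0  0 66 66 17  5  7  3  9 16 19 11  5  6 32  6  0  0  0  0]
side 30? [ 0.5244 -0.2134] 11.547164951255391 11.53 zmed 0.0844
side 19? [ 0.5315 -0.3065] 56.011323010054795 14.18 zmed 0.0844
side 24? [ 0.5391 -0.4083] 53.41266127626557 16.02 zmed 0.0844
side body [ 0.5258 -0.2095  0.0205] 185 0.0008393908521709552
side body [ 0.5333 -0.3028  0.0143] 143 0.0007812717648014662
side body [ 0.5411 -0.4048  0.0171] 195 0.0006797113360922752
side ring [ 0  0  0 38 12  4  3 14  7 10  4  4  8  4  0  0  0  0  0  0  0]
side b [ 0  0  0 20 15  6 10  7 11  9 11 13 13  4  7  8  9  3  0  0  0]
side c [ 0  0  0 11 11  8  3  8  4  9 13  1  6  4  9  1  1  0  0  0  0]
```

```bash
python3 - <<'E'
from fit import *
for n in('top','side'):
    d=np.load(f'pics/{n}0.npy');W=world(n,d);im=cv2.imread(f'pics/{n}0.png')
    # rectify at z=.178 plane around nut: 10px/mm -> 60mm box
    i=manip.camera_info(n);K=np.array(i['intrinsics']);T=np.array(i['pose'])
    for z,tag in((.166,'w'),(.178,'n')):
        g=np.linspace(-.03,.03,600); X,Y=np.meshgrid(g,g)  # col: +x ; row: +y
        P=np.stack([.52+X,.076+Y,np.full_like(X,z)],-1)
        C=(P-T[:3,3])@T[:3,:3]
        u=K[0,0]*C[...,0]/-C[...,2]+K[0,2]; v=K[1,1]*-C[...,1]/-C[...,2]+K[1,2]
        r=cv2.remap(im,u.astype('f4'),v.astype('f4'),cv2.INTER_CUBIC)
        cv2.imwrite(f'pics/rect_{n}_{tag}.png',r)
a=np.hstack([cv2.imread(f'pics/rect_{n}_n.png')[100:500,100:500] for n in('top','side')]);cv2.imwrite('pics/rn.png',a)
a=np.hstack([cv2.resize(cv2.imread(f'pics/rect_{n}_w.png'),(400,400)) for n in('top','side')]);cv2.imwrite('pics/rw.png',a)
E
```

```text
(no output)
```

View nut.

View pics/rn.png

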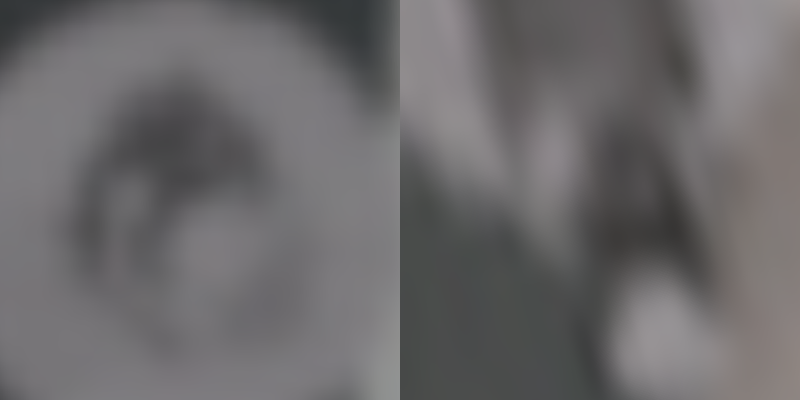

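View pics/rw.png

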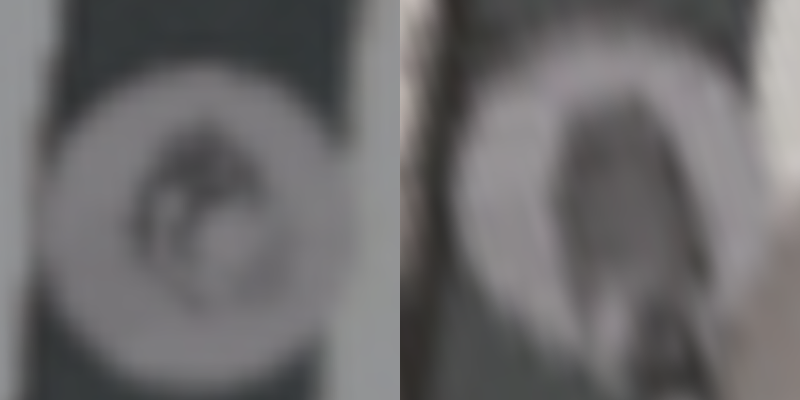

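```bash
python3 - <<'E'
from fit import *
Q={}
for n,c0 in(('top',(.5191,.0793)),('side',(.5218,.0741))):
    d=np.load(f'pics/{n}0.npy');W=world(n,d)
    m=(np.linalg.norm(W[...,:2]-np.array(c0),axis=-1)<.017)&(W[...,2]>.1675)&(W[...,2]<.1765)
    q=W[m]; print(n,len(q)); print(((q-np.array([*c0,.166]))*1000).round(1).tolist()); Q[n]=(q,np.array(c0))
for af in(.019,.024):
  for n in Q:
    q,c0=Q[n]; sc=[]
    for y in np.radians(np.arange(0,60,4)):
        f=lambda v:np.mean(np.minimum(abs(hexd(q[:,:2],v,y,af)),.002))
        r=min((minimize(f,c0+np.array(o),method='Nelder-Mead') for o in((0,0),(.002,0),(-.002,0),(0,.002),(0,-.002))),key=lambda r:r.fun); sc.append((round(r.fun*1e3,2),*((r.x-c0)*1e3).round(1)))
    print(af,n,[(4*k,)+s for k,s in enumerate(sc)])
E
```

```text
top 27
[[13.4, 2.7, 2.7], [13.5, 0.5, 1.8], [13.4, -1.9, 2.4], [11.3, 11.9, 2.1], [9.6, 6.7, 8.8], [9.5, 2.1, 9.0], [9.3, -0.2, 9.8], [9.5, -2.4, 8.8], [9.3, -4.8, 9.5], [8.4, -13.4, 2.5], [-0.2, -7.1, 10.1], [-0.0, -9.3, 9.0], [-2.6, -7.1, 10.2], [-1.0, -8.8, 3.1], [-2.9, 9.6, 1.9], [-4.8, 2.0, 10.3], [-6.3, 6.8, 7.1], [-7.0, 4.3, 10.1], [-7.1, 2.0, 10.2], [-6.7, -6.9, 7.6], [-5.5, -11.0, 1.9], [-9.0, 2.2, 8.4], [-8.2, 0.2, 4.2], [-8.9, -2.3, 7.4], [-7.8, -4.2, 2.1], [-10.4, -8.8, 2.7], [-14.7, -1.8, 1.5]]
side 33
[[-6.8, 10.4, 8.7], [-7.5, 7.9, 7.4], [-6.7, 1.7, 10.3], [-3.2, 5.6, 8.0], [5.3, 1.1, 9.1], [9.5, -1.3, 9.7], [-8.9, 2.7, 7.4], [-7.0, 0.7, 8.2], [-5.9, -4.0, 10.3], [2.1, -1.5, 8.1], [4.5, -1.8, 7.9], [5.8, -5.6, 9.6], [9.1, -3.0, 7.9], [-9.2, 1.5, 5.4], [-8.0, -2.7, 7.4], [-5.0, -0.9, 6.1], [-3.3, -3.4, 7.1], [-0.7, -3.0, 6.5], [0.6, -7.1, 8.4], [3.8, -4.2, 6.5], [5.7, -6.1, 7.2], [11.2, 4.0, 1.6], [-7.5, -1.2, 3.9], [-6.9, -7.5, 7.0], [-4.4, -7.5, 6.6], [-1.9, -7.3, 6.2], [0.8, -6.3, 5.3], [3.1, -6.9, 5.4], [6.5, -3.5, 3.3], [-3.9, -5.7, 3.0], [-1.3, -5.3, 2.5], [3.6, -
[... 2843 characters left out ...]
.4)), (12, np.float64(1.26), np.float64(2.0), np.float64(6.7)), (16, np.float64(1.25), np.float64(2.3), np.float64(7.3)), (20, np.float64(1.25), np.float64(1.7), np.float64(7.0)), (24, np.float64(1.27), np.float64(1.5), np.float64(6.9)), (28, np.float64(1.25), np.float64(3.9), np.float64(5.6)), (32, np.float64(1.23), np.float64(3.9), np.float64(5.9)), (36, np.float64(1.2), np.float64(4.1), np.float64(5.8)), (40, np.float64(1.18), np.float64(4.3), np.float64(5.9)), (44, np.float64(1.17), np.float64(4.5), np.float64(6.0)), (48, np.float64(1.18), np.float64(4.4), np.float64(6.5)), (52, np.float64(1.21), np.float64(3.9), np.float64(6.5)), (56, np.float64(1.26), np.float64(3.4), np.float64(6.6))]
```

```bash
python3 - <<'E'
from fit import *
im=[]
for n,(u,v,r) in(('top',(240,200,12)),('side',(264,177,12))):
    # average several pictures
    acc=0
    for k in range(4): acc=acc+manip.camera(n)[0].astype(float)
    acc/=4; np.save(f'pics/avg_{n}.npy',acc)
    c=acc[v-r:v+r,u-r:u+r].mean(-1); c=np.clip((c-c.min())/(c.max()-c.min())*255,0,255).astype('uint8')
    im.append(cv2.resize(c,(400,400),interpolation=cv2.INTER_LANCZOS4))
cv2.imwrite('pics/nutz.png',np.hstack(im))
E
```

```text
(no output)
```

View pics/nutz.png

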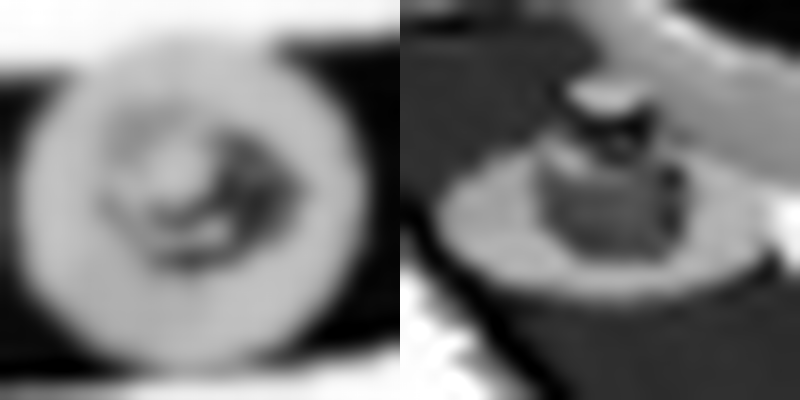

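```bash
python3 - <<'E'
from fit import *
rows=[]
for n,(u0,v0,r),c in(('side',(264,177,12),(.5218,.0741)),('top',(240,200,12),(.5191,.0793))):
    acc=np.load(f'pics/avg_{n}.npy'); i=manip.camera_info(n);K=np.array(i['intrinsics']);T=np.array(i['pose'])
    g=acc[v0-r:v0+r,u0-r:u0+r].mean(-1); g=((g-g.min())/(g.max()-g.min())*255).astype('uint8')
    row=[]
    zo=-.0015 if n=='side' else -.0005
    for y in(0,8,16,24,32,40,48,56):
        b=cv2.cvtColor(cv2.resize(g,(200,200),interpolation=cv2.INTER_LANCZOS4),cv2.COLOR_GRAY2BGR)
        s=200/(2*r)
        a=np.radians(y+30+np.arange(6)*60); Rr=.019/np.sqrt(3)
        def pr(P):
            C=(P-T[:3,3])@T[:3,:3]; uu=K[0,0]*C[:,0]/-C[:,2]+K[0,2]; vv=K[1,1]*-C[:,1]/-C[:,2]+K[1,2]
            return (np.stack([uu-u0+r+.5,vv-v0+r+.5],-1)*s).round().astype(int)
        lo=pr(np.stack([c[0]+Rr*np.cos(a),c[1]+Rr*np.sin(a),0*a+.166+zo],-1)); hi=pr(np.stack([c[0]+Rr*np.cos(a),c[1]+Rr*np.sin(a),0*a+.178+zo],-1))
        cv2.polylines(b,[lo],1,(0,255,255),1);cv2.polylines(b,[hi],1,(0,255,0),1)
        for p,q in zip(lo,hi): cv2.line(b,tuple(map(int,p)),tuple(map(int,q)),(0,128,255),1)
        cv2.putText(b,str(y),(5,15),0,.5,(0,0,255),1); row.append(b)
    rows+= [np.hstack(row[:4]),np.hstack(row[4:])]
cv2.imwrite('pics/ov1.png',np.vstack(rows[:2]));cv2.imwrite('pics/ov2.png',np.vstack(rows[2:]))
E
```

```text
(no output)
```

View pics/ov1.png

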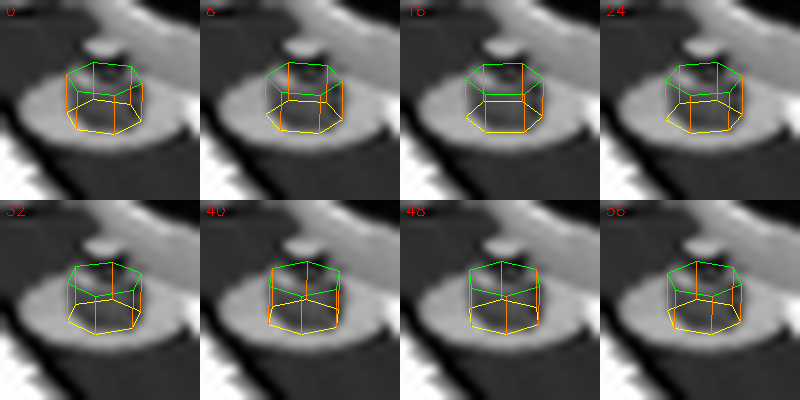

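View pics/ov2.png

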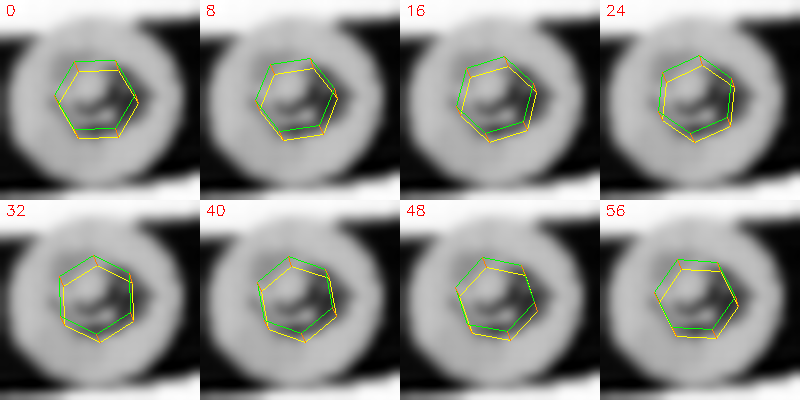

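```bash
python3 - <<'E'
from fit import *
acc=np.load('pics/avg_side.npy'); g=acc[168:186,254:276].mean(-1)
print(g.round().astype(int))
g=np.clip((g-40)/(130-40)*255,0,255).astype('uint8'); print(acc[168:186,254:276].mean(-1).min())
cv2.imwrite('pics/z2.png',cv2.resize(g,None,fx=30,fy=30,interpolation=cv2.INTER_LINEAR))
E
```

```text
[[ 76  76  77  75  74  74  75  74  75  79 107 125 130 135 138 140 147 158
  147 137 125  98]
 [ 75  75  77  76  74  74  73  73  83 103 118 126 128 128 131 134 138 139
  134 133 137 139]
 [ 74  75  76  76  76  75  73  70 121 145 146 145 134 124 125 129 133 135
  132 130 132 135]
 [ 75  74  75  75  76  75  74  71  83 120 133 124  90 100 119 124 125 128
  129 128 131 133]
 [ 74  75  74  75  76  75  80  87  74  65  68  61  60  92 110 119 123 125
  127 127 128 130]
 [ 75  74  75  78  80  83 109 114  93  74  72  80  70 106 108 111 120 122
  123 125 127 128]
 [ 76  76  78 102 114 125 117 133 134 102  77  76  88 105 117 133 133 125
  122 123 124 126]
 [ 77  92 106 129 139 132 104 106 121 112 106 100  92  85  77 124 146 147
  137 128 126 126]
 [ 87 123 138 138 138 131 102  88  91  93  95  96  94  86  84 115 140 146
  147 150 154 150]
 [107 133 139 138 139 138 107  84  88  90  92  95  93  84  82 118 143 148
  148 147 168 187]
 [105 134 139 140 140 140 114  88  84  86  89  92  91  83  79 128 148 148
  147 146 167 186]
 [ 87 130 145 147 147 147 144 117  87  79  82  87  86  92 100 133 147 147
  147 134 143 179]
 [ 56  94 130 144 146 147 146 147 122 104 103 103 103 103 131 145 144 142
  140 111  88 158]
 [ 65  57  75 113 137 142 142 142 143 144 144 144 143 143 143 142 133 118
   93  67  69 104]
 [ 93  60  51  69  84  95 102 111 123 129 130 130 122 118 117 101  88  75
   70  73  74  74]
 [121  90  57  52  57  64  70  78  81  88  89  92  86  82  76  77  76  74
   73  73  73  73]
 [156 129  91  50  54  68  74  76  76  74  74  74  74  74  75  75  75  74
   74  72  74  74]
 [189 186 133  66  50  57  70  75  77  75  74  73  74  75  75  76  75  75
   74  74  73  73]]
49.583333333333336
```

View pics/z2.png

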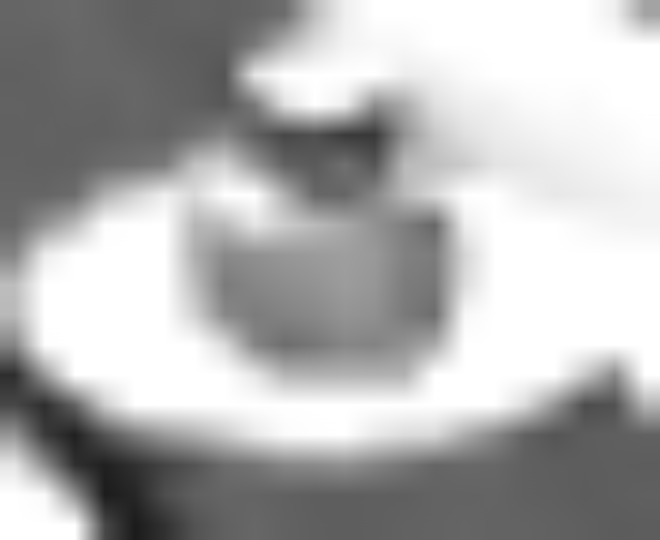

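The nut fits a 19 mm overlay, at roughly (0.5205, 0.0767) with a yaw near 15°. Socket 19 is the middle one (measured body radius 14.3 mm), at about (0.5315, −0.3033) with a yaw near −7°. I'll move via a safe waypoint.

send_rows(steps=[[[-0.02,0.03,-0.03],0.08],[[-0.05,0.07,-0.06],0.16],[[-0.09,0.12,-0.09],0.26],[[-0.125,0.17,-0.09],0.36],[[-0.16,0.22,-0.09],0.46],[[-0.195,0.27,-0.09],0.56],[[-0.23,0.32,-0.09],0.64],[[-0.265,0.368,-0.09],0.7]], hand=1, force=60)

```text
clock: 1.5
position: [0.4504, 0.2494, 0.3216]
ee_rot: [0.955, 0.297, 0.0, -0.0]
ft_force: [0.7, 0.7, 0.4]
grip_width: 0.999
```

```bash
cat >> h.py <<'E'
from scipy.spatial.transform import Rotation as R
def st():
    o=manip.get_obs(); r=R.from_quat(o['ee_rot']).as_matrix()
    print('t %.2f'%o['clock'],'p',o['position'].round(4),'ang',np.degrees(np.arctan2(r[1,0],r[0,0])).round(2),'tilt',np.degrees(np.arccos(-r[2,2])).round(2),'f',o['ft_force'].round(1),'m',o['torque'].round(3),'w',round(o['grip_width'],3),'j',o['joint_pos'].round(2)); return o,r
def to(p,ang):
    o,r=st(); d=r.T@(np.array(p)-o['position']); a=np.degrees(np.arctan2(r[1,0],r[0,0])); s=-(ang-a); s=(s+180)%360-180
    print('shift',d.round(4),'spin',np.radians(s).round(3))
E
python3 -c "
from h import *
to((.5315,-.3033,.16),-7)"
```

```text
t 1.50 p [0.4504 0.2494 0.3216] ang 34.59 tilt 0.05 f [0.7 0.7 0.4] m [-0.022 -0.032  0.007] w 0.999 j [-0.89  0.04  0.31  1.62 -0.01  1.48  0.02]
shift [-0.2472  0.501   0.1613] spin 0.726
```

send_rows(steps=[[[-0.02,0.04,0],0.09],[[-0.045,0.09,0],0.18],[[-0.07,0.145,0],0.27],[[-0.1,0.2,0],0.36],[[-0.13,0.26,0],0.45],[[-0.155,0.31,0],0.54],[[-0.18,0.365,0.02],0.63],[[-0.205,0.41,0.06],0.726]])

```text
clock: 2.5
position: [0.515, -0.2021, 0.2643]
ee_rot: [0.998, -0.062, 0.002, 0.0]
ft_force: [0.8, 1.0, 0.4]
grip_width: 1.001
```

```bash
python3 -c "
from h import *
to((.5315,-.3033,.051),-7)"
```

```text
t 2.50 p [ 0.515  -0.2021  0.2643] ang -7.06 tilt 0.22 f [0.8 1.  0.4] m [ 0.111 -0.066 -0.044] w 1.001 j [-0.4   0.18  0.79  1.64 -0.13  1.37  0.29]
shift [0.028  0.0984 0.2134] spin -0.001
```

send_rows(steps=[[[0.007,0.025,0.02],0],[[0.014,0.05,0.05],0],[[0.021,0.075,0.08],0],[[0.028,0.0984,0.11],0],[[0.028,0.0984,0.14],0],[[0.028,0.0984,0.16],0],[[0.028,0.0984,0.17],0],[[0.028,0.0984,0.17],0]])

```text
clock: 3.5
position: [0.5303, -0.3003, 0.0936]
ee_rot: [0.998, -0.06, -0.0, -0.0]
ft_force: [0.6, 0.1, 1.5]
grip_width: 0.999
```

```bash
python3 -c "
from h import *
to((.5315,-.3033,.051),-7)
a,_=snap('side','s1');b,_=snap('top','t1')
cv2.imwrite('pics/v1.png',np.hstack([cv2.resize(a[200:400,220:420,::-1],(400,400)),cv2.resize(b[140:260,330:450,::-1],(400,400))]))"
```

```text
t 3.50 p [ 0.5303 -0.3003  0.0936] ang -6.84 tilt 0.02 f [0.6 0.1 1.5] m [-0.009  0.041 -0.007] w 0.999 j [-0.14  0.5   0.75  1.69 -0.37  1.1   0.6 ]
shift [0.0016 0.0029 0.0426] spin 0.003
```

View pics/v1.png

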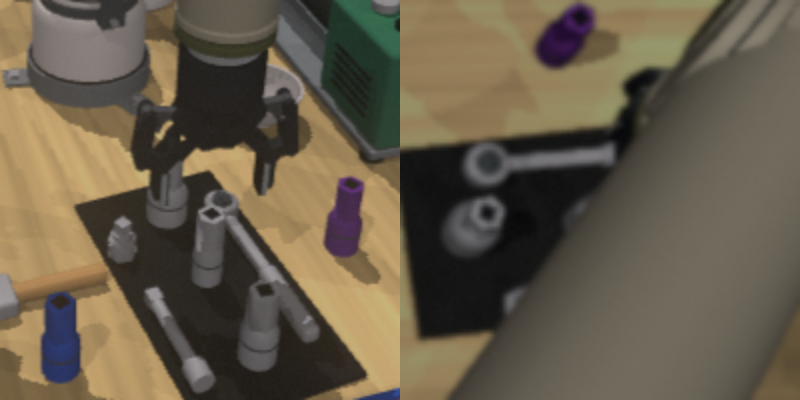

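```bash
python3 -c "
from h import *
to((.5315,-.3033,.051),-7)"
```

```text
t 3.60 p [ 0.5308 -0.3007  0.0946] ang -6.85 tilt 0.08 f [-0.5 -0.6  0.2] m [0.003 0.033 0.042] w 1.0 j [-0.14  0.5   0.75  1.69 -0.37  1.1   0.6 ]
shift [0.001  0.0025 0.0436] spin 0.003
```

send_rows(steps=[[[0.001,0.0025,0.008],0],[[0.001,0.0025,0.016],0],[[0.001,0.0025,0.024],0],[[0.001,0.0025,0.032],0],[[0.001,0.0025,0.038],0],[[0.001,0.0025,0.042],0],[[0.001,0.0025,0.0436],0],[[0.001,0.0025,0.0436],0]])

```text
clock: 4.6
position: [0.5309, -0.3033, 0.05]
ee_rot: [0.998, -0.06, 0.0, -0.0]
ft_force: [0.0, 0.2, -0.6]
grip_width: 0.998
```

```bash
python3 -c "
from h import *
to((.5315,-.3033,.051),-7)
a,_=snap('side','s2')
cv2.imwrite('pics/v2.png',cv2.resize(a[220:400,240:420,::-1],(600,600),interpolation=cv2.INTER_CUBIC))
to((.5315,-.3033,.051),-7)"
```

```text
t 4.60 p [ 0.5309 -0.3033  0.05  ] ang -6.88 tilt 0.01 f [ 0.   0.2 -0.6] m [0.002 0.028 0.031] w 0.998 j [-0.11  0.56  0.72  1.72 -0.42  1.03  0.64]
shift [ 0.0006 -0.     -0.001 ] spin 0.002
t 4.65 p [ 0.5309 -0.3034  0.0501] ang -6.88 tilt 0.02 f [ 0.7 -1.3  0.3] m [-0.027  0.01   0.016] w 1.0 j [-0.11  0.56  0.72  1.72 -0.42  1.03  0.64]
shift [ 0.0005 -0.0001 -0.0009] spin 0.002
```

View pics/v2.png

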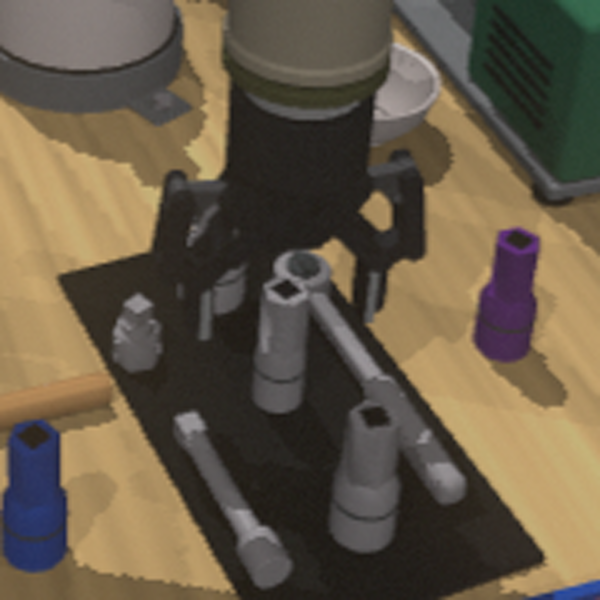

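send_rows(steps=[[[0,0,0],0],[[0,0,0],0],[[0,0,0],0],[[0,0,0],0],[[0,0,0],0],[[0,0,0],0],[[0,0,0],0],[[0,0,0],0]], hand=0, force=60)

```text
clock: 5.65
position: [0.5309, -0.3033, 0.0501]
ee_rot: [0.998, -0.06, 0.0, 0.0]
ft_force: [-0.8, 0.3, 4.5]
grip_width: 0.272
```

```bash
python3 -c "
from h import *
st()
a,d=snap('side','s3')
cv2.imwrite('pics/v3.png',cv2.resize(a[260:360,270:370,::-1],(600,600),interpolation=cv2.INTER_CUBIC))
"
```

```text
t 5.65 p [ 0.5309 -0.3033  0.0501] ang -6.88 tilt 0.01 f [-0.8  0.3  4.5] m [ 0.083  0.151 -0.053] w 0.272 j [-0.11  0.56  0.72  1.72 -0.42  1.03  0.64]
```

View pics/v3.png

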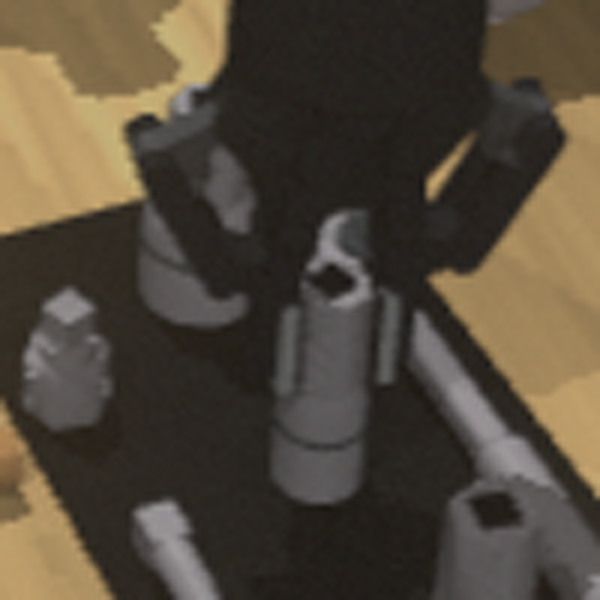

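```bash
python3 -c "
from h import *
a=cv2.imread('pics/side0.png',0);b=cv2.imread('pics/side0.png',0)*0+cv2.imread('pics/s3.png',0)
T=a[330:346,314:336]
for nm,im in(('self',a),('s2',cv2.imread('pics/s2.png',0)),('s3',b)):
    S=im[324:352,308:342]; r=cv2.matchTemplate(cv2.resize(S,None,fx=8,fy=8,interpolation=cv2.INTER_CUBIC),cv2.resize(T,None,fx=8,fy=8,interpolation=cv2.INTER_CUBIC),cv2.TM_CCOEFF_NORMED)
    _,m,_,l=cv2.minMaxLoc(r);print(nm,m,(np.array(l)/8-6))
"
```

```text
self 0.9999515414237976 [0. 0.]
s2 0.9979766011238098 [0. 0.]
s3 0.9937154650688171 [-0.5  0. ]
```

send_rows(steps=[[[0,0,-0.005],0],[[0,0,-0.015],0],[[0,0,-0.03],0],[[0,0,-0.05],0],[[0,0,-0.08],0],[[0,0,-0.11],0],[[0,0,-0.14],0],[[0,0,-0.16],0]], force=100)

```text
clock: 6.7
position: [0.5311, -0.3037, 0.2125]
ee_rot: [0.998, -0.06, 0.001, 0.0]
ft_force: [-0.1, -1.1, -1.6]
grip_width: 0.267
```

```bash
python3 -c "
from h import *
snap('side','s4')
to((.520,.077,.29),15)
a=cv2.imread('pics/s4.png')
cv2.imwrite('pics/v4.png',cv2.resize(a[170:350,240:400],None,fx=3.3,fy=3.3))"
```

```text
t 6.75 p [ 0.5318 -0.3041  0.2145] ang -6.89 tilt 0.26 f [ 1.3 -1.4  0.5] m [-0.081 -0.05  -0.044] w 0.268 j [-0.18  0.39  0.81  1.56 -0.29  1.31  0.55]
shift [-0.0571 -0.3769 -0.0761] spin -0.382
```

View pics/v4.png

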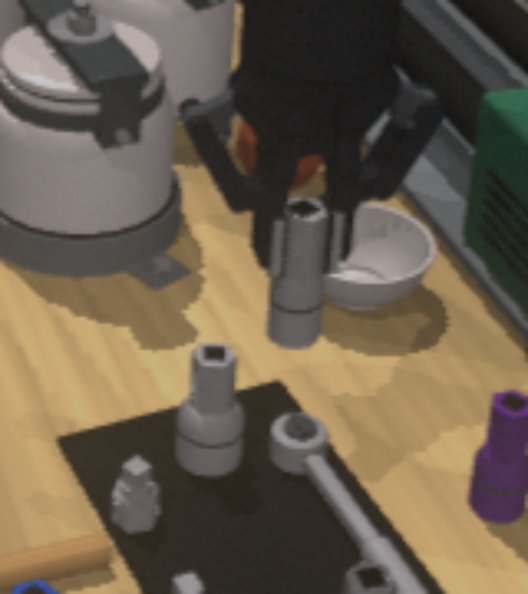

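The socket is held upright and clear of everything, seen at (300,270) in the crop. Now I'll carry it over the nut.

send_rows(steps=[[[-0.003,-0.02,-0.03],0],[[-0.01,-0.07,-0.06],-0.05],[[-0.019,-0.13,-0.076],-0.12],[[-0.028,-0.19,-0.076],-0.19],[[-0.037,-0.25,-0.076],-0.26],[[-0.046,-0.31,-0.076],-0.32],[[-0.053,-0.355,-0.076],-0.36],[[-0.056,-0.377,-0.076],-0.382]])

```text
clock: 7.75
position: [0.5197, 0.0805, 0.2856]
ee_rot: [0.991, 0.133, -0.0, -0.0]
ft_force: [-0.0, -0.3, -1.8]
grip_width: 0.269
```

send_rows(steps=[[[0,0,0.01],0],[[0,0,0.02],0],[[0,0,0.03],0],[[0,0,0.04],0],[[0,0,0.045],0],[[0,0,0.047],0],[[0,0,0.047],0],[[0,0,0.047],0]])

```text
clock: 8.75
position: [0.5205, 0.0778, 0.2393]
ee_rot: [0.991, 0.131, 0.0, -0.0]
ft_force: [0.7, 0.5, -1.7]
grip_width: 0.265
```

```bash
python3 -c "
from h import *
to((.521,.077,.24),15)
snap('side','s5')
a=cv2.imread('pics/s5.png')
cv2.imwrite('pics/v5.png',cv2.resize(a[110:210,214:314],(600,600),interpolation=cv2.INTER_CUBIC))"
```

```text
t 8.75 p [0.5205 0.0778 0.2393] ang 15.01 tilt 0.03 f [ 0.7  0.5 -1.7] m [0.001 0.019 0.024] w 0.265 j [-0.76  0.1   0.57  1.74 -0.06  1.32  0.08]
shift [ 0.0003  0.0009 -0.0007] spin 0.0
```

View pics/v5.png

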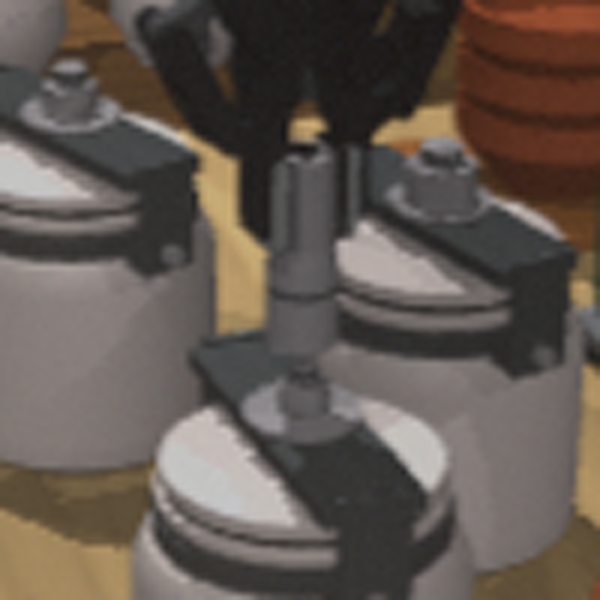

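```bash
python3 -c "
from fit import *
i=manip.camera_info('side');K=np.array(i['intrinsics']);T=np.array(i['pose'])
def pr(p):
    C=(np.array(p)-T[:3,3])@T[:3,:3];return np.array([K[0,0]*C[0]/-C[2]+K[0,2],-K[1,1]*C[1]/-C[2]+K[1,2]])
def circ(c,z,r):
    q=np.array([pr((c[0]+r*np.cos(t),c[1]+r*np.sin(t),z)) for t in np.linspace(0,6.28,100)]);return q.min(0),q.max(0)
c=(.5218,.0741)
z=.2393-.044
print('mouth',circ(c,z-.0015,.0145),circ((c[0],c[1]+.003),z-.0015,.0145))
print('washer r.0215',circ(c,.1645,.0215))
g=cv2.imread('pics/s5.png',0)
print('cols 264 rows165-190',g[160:190,262:267].mean(1).round().astype(int))
print('mouth rows, cols 256..274');print(g[160:176,255:274])
"
```

```text
mouth (array([257.80439676, 164.58377292]), array([270.22404682, 170.01732839])) (array([257.46921826, 164.05183951]), array([269.8636355 , 169.46294332]))
washer r.0215 (array([254.81535385, 174.36969102]), array([273.00802704, 182.67172103]))
cols 264 rows165-190 [75 90 92 92 92 91 92 92 90 78 74 75 59 68 79 92 93 91 87 83 94 93 94 84
 55 59 63 62 56 52]
mouth rows, cols 256..274
[[156 155 142 102  81  86  81  81  75  73  72  76  83  83  78  80 105 110
   99]
 [155 155 144 104  81  86  88  90  88  91  93  90  88  83  77  67  81  96
  102]
 [152 153 140 104  83  87  89  90  93  94  93  91  87  83  77  58  45  62
   85]
 [136 135 123  95  82  86  89  91  93  93  93  90  88  84  75  57  50  49
   47]
 [131 121 105  88  82  85  88  91  94  93  93  90  89  83  77  58  44  45
   44]
 [ 84  74  70  75  81  85  87  90  92  94  92  89  89  82  75  58  45  44
   46]
 [ 52  59  61  72  82  86  89  91  94  93  91  91  87  82  77  72  58  49
   47]
 [ 76  75  72  73  83  86  89  91  92  93  93  92  88  83  90 104 102  79
   67]
 [ 76  75  73  72  84  88  89  87  92  92  92  89  91  98 113 123 132 119
  109]
 [ 75  75  75  74  72  72  73  74  76  78  79  84  99 111 113 116 118 111
  109]
 [ 74  74  75  76  72  72  69  70  71  70  77  82  98 106 108 112 114 110
  107]
 [ 75  72  75  75  73  72  69  66  74  80  82  71  89 103 105 107 108 109
  108]
 [ 73  74  72  74  76  79  77  63  54  62  57  57  82  95 101 105 105 108
  109]
 [ 74  74  76  80  82 107  93  68  69  65  73  65  68  79  97 105 104 106
  108]
 [ 74  77 103 111 124 115  98  90  84  73  73  77  76  88 115 115 107 104
  105]
 [ 90 105 128 138 132 103  89  91  93  93  94  89  83  76 110 128 130 119
  110]]
```

send_rows(steps=[[[0,0.001,0.002],0],[[0,0.001,0.004],0],[[0,0.001,0.006],0],[[0,0.001,0.008],0],[[0,0.001,0.01],0],[[0,0.001,0.011],0],[[0,0.001,0.012],0],[[0,0.001,0.012],0]])

```text
clock: 9.8
position: [0.5206, 0.0767, 0.2269]
ee_rot: [0.991, 0.131, -0.0, -0.0]
ft_force: [0.3, -0.5, -1.5]
grip_width: 0.261
```

```bash
python3 -c "
from h import *
st()"
```

```text
t 9.80 p [0.5206 0.0767 0.2269] ang 15.01 tilt 0.0 f [ 0.3 -0.5 -1.5] m [-0.04  -0.034  0.054] w 0.261 j [-0.76  0.11  0.57  1.75 -0.06  1.29  0.09]
```

send_rows(steps=[[[0,0,0.001],0],[[0,0,0.002],0],[[0,0,0.003],0],[[0,0,0.004],0],[[0,0,0.005],0],[[0,0,0.006],0],[[0,0,0.007],0],[[0,0,0.007],0]])

```text
clock: 10.8
position: [0.5209, 0.0771, 0.2202]
ee_rot: [0.991, 0.131, 0.0, -0.0]
ft_force: [0.8, 1.6, -0.4]
grip_width: 0.268
```

```bash
python3 -c "
from h import *
st()"
```

```text
t 10.80 p [0.5209 0.0771 0.2202] ang 15.02 tilt 0.05 f [ 0.8  1.6 -0.4] m [ 0.462 -0.274 -0.017] w 0.268 j [-0.75  0.12  0.57  1.76 -0.07  1.28  0.09]
```

send_rows(steps=[[[0.0002,-0.0002,0],0],[[0.0004,-0.0004,0.0005],0],[[0.0004,-0.0004,0.001],0],[[0.0004,-0.0004,0.0015],0],[[0.0004,-0.0004,0.002],0],[[0.0004,-0.0004,0.0025],0],[[0.0004,-0.0004,0.003],0],[[0.0004,-0.0004,0.003],0]])

```text
clock: 11.8
position: [0.5211, 0.0776, 0.2171]
ee_rot: [0.991, 0.131, 0.0, -0.0]
ft_force: [3.1, 3.2, 1.0]
grip_width: 0.263
```

```bash
python3 -c "
from h import *
st()"
```

```text
t 11.80 p [0.5211 0.0776 0.2171] ang 15.03 tilt 0.05 f [3.1 3.2 1. ] m [ 1.053 -0.979 -0.037] w 0.263 j [-0.75  0.12  0.57  1.77 -0.07  1.27  0.09]
```

send_rows(steps=[[[0.0004,-0.0002,0],0],[[0.0007,-0.0004,0.0005],0],[[0.0007,-0.0004,0.001],0],[[0.0007,-0.0004,0.002],0],[[0.0007,-0.0004,0.003],0],[[0.0007,-0.0004,0.004],0],[[0.0007,-0.0004,0.004],0],[[0.0007,-0.0004,0.004],0]])

```text
clock: 12.8
position: [0.5214, 0.0778, 0.2129]
ee_rot: [0.991, 0.131, -0.0, -0.0]
ft_force: [2.7, 3.0, -0.9]
grip_width: 0.262
```

```bash
python3 -c "
from h import *
st()"
```

```text
t 12.80 p [0.5214 0.0778 0.2129] ang 15.01 tilt 0.01 f [ 2.7  3.  -0.9] m [ 0.612 -0.622 -0.081] w 0.262 j [-0.75  0.13  0.57  1.77 -0.07  1.26  0.09]
```

send_rows(steps=[[[0.0003,-0.0002,0],0],[[0.0005,-0.0003,0.0005],0],[[0.0005,-0.0003,0.001],0],[[0.0005,-0.0003,0.0015],0],[[0.0005,-0.0003,0.002],0],[[0.0005,-0.0003,0.003],0],[[0.0005,-0.0003,0.0035],0],[[0.0005,-0.0003,0.0035],0]])

```text
clock: 13.8
position: [0.5219, 0.078, 0.2101]
ee_rot: [0.991, 0.131, 0.0, -0.0]
ft_force: [-2.7, -0.1, 6.9]
grip_width: 0.267
```

```bash
python3 -c "
from h import *
st()"
```

```text
t 13.80 p [0.5219 0.078  0.2101] ang 15.0 tilt 0.02 f [-2.7 -0.1  6.9] m [-0.164  0.924  0.035] w 0.267 j [-0.75  0.13  0.57  1.77 -0.07  1.26  0.1 ]
```

Fully home: the TCP is at 0.2101, as expected, and the washer pushes back at about 8 N. Now I'll find the backlash limits, turning gently clockwise against the stop first.

send_rows(steps=[[[-0.0002,0,0],0.01],[[-0.0003,0,0],0.02],[[-0.0003,0,0],0.03],[[-0.0003,0,0],0.04],[[-0.0003,0,0],0.05],[[-0.0003,0,0],0.06],[[-0.0003,0,0],0.07],[[-0.0003,0,0],0.07]])

```text
clock: 14.8
position: [0.522, 0.078, 0.2101]
ee_rot: [0.995, 0.096, 0.001, -0.0]
ft_force: [-0.9, -0.8, 5.0]
grip_width: 0.271
```

```bash
python3 -c "
from h import *
st()"
```

```text
t 14.80 p [0.522  0.078  0.2101] ang 10.98 tilt 0.06 f [-0.9 -0.8  5. ] m [-0.076  0.312  0.039] w 0.271 j [-0.76  0.13  0.57  1.78 -0.07  1.26  0.03]
```

send_rows(steps=[[[0,0,0],0.01],[[0,0,0],0.02],[[0,0,0],0.03],[[0,0,0],0.04],[[0,0,0],0.05],[[0,0,0],0.06],[[0,0,0],0.07],[[0,0,0],0.07]])

```text
clock: 15.8
position: [0.5221, 0.078, 0.2102]
ee_rot: [0.998, 0.061, 0.001, -0.0]
ft_force: [-0.7, -1.2, 5.2]
grip_width: 0.267
```

```bash
python3 -c "
from h import *
st()"
```

```text
t 15.80 p [0.5221 0.078  0.2102] ang 6.97 tilt 0.08 f [-0.7 -1.2  5.2] m [-0.111  0.184 -0.011] w 0.267 j [-0.76  0.13  0.58  1.78 -0.08  1.26 -0.04]
```

send_rows(steps=[[[0,0,0],0.01],[[0,0,0],0.02],[[0,0,0],0.03],[[0,0,0],0.04],[[0,0,0],0.05],[[0,0,0],0.06],[[0,0,0],0.07],[[0,0,0],0.07]])

```text
clock: 16.8
position: [0.5219, 0.0779, 0.2101]
ee_rot: [1.0, 0.026, 0.0, -0.0]
ft_force: [-2.0, -0.6, 6.1]
grip_width: 0.266
```

```bash
python3 -c "
from h import *
st()"
```

```text
t 16.80 p [0.5219 0.0779 0.2101] ang 2.95 tilt 0.05 f [-2.  -0.6  6.1] m [-0.156  0.47   0.012] w 0.266 j [-0.77  0.13  0.58  1.78 -0.08  1.26 -0.11]
```

send_rows(steps=[[[0,0,0],0.01],[[0,0,0],0.02],[[0,0,0],0.03],[[0,0,0],0.035],[[0,0,0],0.035],[[0,0,0],0.035],[[0,0,0],0.035],[[0,0,0],0.035]])

```text
clock: 17.8
position: [0.5218, 0.078, 0.2102]
ee_rot: [1.0, 0.008, 0.0, -0.0]
ft_force: [-2.4, -2.0, 6.9]
grip_width: 0.264
```

```bash
python3 -c "
from h import *
st()"
```

```text
t 17.80 p [0.5218 0.078  0.2102] ang 0.96 tilt 0.04 f [-2.4 -2.   6.9] m [-0.154  0.671  0.02 ] w 0.264 j [-0.77  0.13  0.59  1.78 -0.08  1.26 -0.15]
```

send_rows(steps=[[[0,0,0],0.01],[[0,0,0],0.02],[[0,0,0],0.03],[[0,0,0],0.04],[[0,0,0],0.045],[[0,0,0],0.045],[[0,0,0],0.045],[[0,0,0],0.045]])

```text
clock: 18.8
position: [0.5216, 0.0781, 0.2101]
ee_rot: [1.0, -0.014, 0.0, -0.0]
ft_force: [-2.8, -0.7, 6.9]
grip_width: 0.266
```

```bash
python3 -c "
from h import *
st()
snap('side','s6')
a=cv2.imread('pics/s6.png')
cv2.imwrite('pics/v6.png',cv2.resize(a[110:210,214:314],(600,600),interpolation=cv2.INTER_CUBIC))"
```

```text
t 18.80 p [0.5216 0.0781 0.2101] ang -1.61 tilt 0.02 f [-2.8 -0.7  6.9] m [-0.1    0.838  0.067] w 0.266 j [-0.77  0.13  0.59  1.78 -0.08  1.26 -0.19]
```

View pics/v6.png

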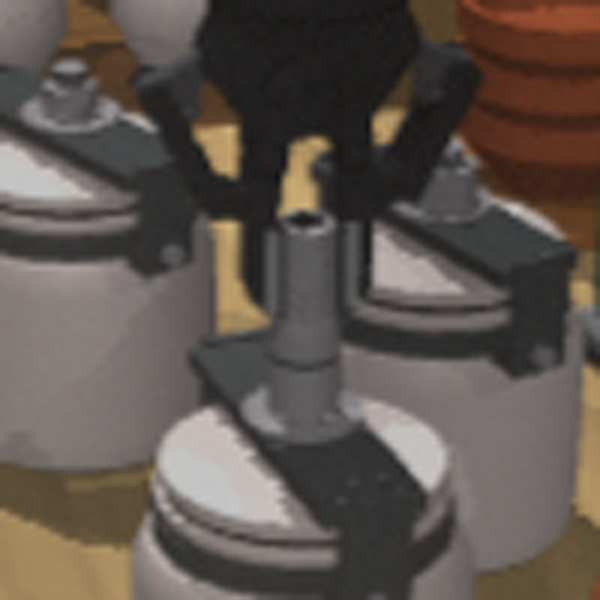

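send_rows(steps=[[[0,0,0],0.01],[[0,0,0],0.02],[[0,0,0],0.03],[[0,0,0],0.04],[[0,0,0],0.045],[[0,0,0],0.045],[[0,0,0],0.045],[[0,0,0],0.045]])

```text
clock: 19.85
position: [0.5215, 0.0781, 0.2101]
ee_rot: [0.999, -0.037, -0.0, -0.0]
ft_force: [-2.6, -0.7, 7.8]
grip_width: 0.267
```

```bash
python3 -c "
from h import *
st()"
```

```text
t 19.85 p [0.5215 0.0781 0.2101] ang -4.18 tilt 0.02 f [-2.6 -0.7  7.8] m [-0.085  1.039  0.117] w 0.267 j [-0.78  0.13  0.59  1.78 -0.08  1.26 -0.24]
```

send_rows(steps=[[[0,0,0],0.01],[[0,0,0],0.02],[[0,0,0],0.03],[[0,0,0],0.04],[[0,0,0],0.045],[[0,0,0],0.045],[[0,0,0],0.045],[[0,0,0],0.045]])

```text
clock: 20.85
position: [0.5215, 0.0781, 0.2101]
ee_rot: [0.998, -0.059, -0.0, -0.0]
ft_force: [-4.2, -0.8, 7.9]
grip_width: 0.267
```

```bash
python3 -c "
from h import *
st();manip.camera('side');st()"
```

```text
t 20.85 p [0.5215 0.0781 0.2101] ang -6.75 tilt 0.02 f [-4.2 -0.8  7.9] m [-0.133  1.078  0.228] w 0.267 j [-0.78  0.13  0.6   1.78 -0.08  1.26 -0.28]
t 20.90 p [0.5215 0.0781 0.2101] ang -6.75 tilt 0.02 f [-4.1 -0.7  7.7] m [-0.084  1.073  0.221] w 0.265 j [-0.78  0.13  0.6   1.78 -0.08  1.26 -0.28]
```

```bash
python3 -c "
from h import *
snap('side','s7')
z=[]
for s,(r,c) in(('s5',(134,264)),('s6',(147,265)),('s7',(147,265))):
    a=cv2.imread(f'pics/{s}.png')[r-16:r+24,c-16:c+16].astype(float)
    z.append(cv2.resize(np.clip((a-30)*1.7,0,255).astype('uint8'),None,fx=8,fy=8,interpolation=cv2.INTER_CUBIC))
cv2.imwrite('pics/v7.png',np.hstack(z))"
```

```text
(no output)
```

View pics/v7.png

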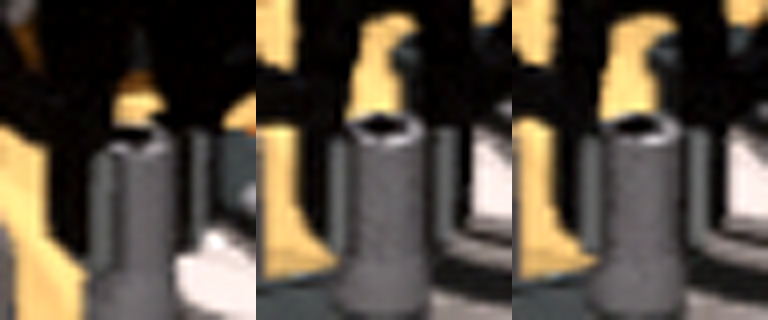

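send_rows(steps=[[[0,0,0],0.01],[[0,0,0],0.02],[[0,0,0],0.03],[[0,0,0],0.04],[[0,0,0],0.045],[[0,0,0],0.045],[[0,0,0],0.045],[[0,0,0],0.045]])

```text
clock: 21.95
position: [0.5214, 0.0781, 0.2101]
ee_rot: [0.997, -0.081, -0.0, -0.0]
ft_force: [-4.7, -0.5, 7.8]
grip_width: 0.268
```

```bash
python3 -c "
from h import *
st()"
```

```text
t 21.95 p [0.5214 0.0781 0.2101] ang -9.32 tilt 0.02 f [-4.7 -0.5  7.8] m [-0.076  1.098  0.336] w 0.268 j [-0.78  0.13  0.6   1.78 -0.08  1.26 -0.32]
```

The torque rises linearly at about 0.043 N m per degree past about −1.7°, which is elastic wind-up in the grip. That puts the clockwise contact near −1.7°, and anticlockwise contact should come near +15°. I'll turn back now.

send_rows(steps=[[[0,0,0],-0.03],[[0,0,0],-0.06],[[0,0,0],-0.08],[[0,0,0],-0.09],[[0,0,0],-0.09],[[0,0,0],-0.09],[[0,0,0],-0.09],[[0,0,0],-0.09]])

```text
clock: 22.95
position: [0.5215, 0.0781, 0.2101]
ee_rot: [0.999, -0.037, -0.0, -0.0]
ft_force: [-4.1, -0.6, 7.8]
grip_width: 0.264
```

```bash
python3 -c "
from h import *
st()"
```

```text
t 22.95 p [0.5215 0.0781 0.2101] ang -4.19 tilt 0.03 f [-4.1 -0.6  7.8] m [-0.08   1.084 -0.038] w 0.264 j [-0.78  0.13  0.59  1.78 -0.08  1.26 -0.24]
```

send_rows(steps=[[[0,0,0],-0.05],[[0,0,0],-0.1],[[0,0,0],-0.15],[[0,0,0],-0.19],[[0,0,0],-0.22],[[0,0,0],-0.23],[[0,0,0],-0.23],[[0,0,0],-0.23]])

```text
clock: 23.95
position: [0.5221, 0.0783, 0.2102]
ee_rot: [0.997, 0.078, 0.001, -0.0]
ft_force: [-0.0, -0.5, 5.4]
grip_width: 0.263
```

```bash
python3 -c "
from h import *
st()"
```

```text
t 23.95 p [0.5221 0.0783 0.2102] ang 9.0 tilt 0.08 f [-0.  -0.5  5.4] m [ 0.139  0.14  -0.045] w 0.263 j [-0.76  0.13  0.57  1.78 -0.08  1.26 -0.01]
```

send_rows(steps=[[[0,0,0],-0.02],[[0,0,0],-0.04],[[0,0,0],-0.06],[[0,0,0],-0.07],[[0,0,0],-0.07],[[0,0,0],-0.07],[[0,0,0],-0.07],[[0,0,0],-0.07]])

```text
clock: 24.95
position: [0.5219, 0.0783, 0.2101]
ee_rot: [0.994, 0.113, 0.0, -0.0]
ft_force: [-2.0, 0.5, 6.6]
grip_width: 0.265
```

```bash
python3 -c "
from h import *
st()"
```

```text
t 24.95 p [0.5219 0.0783 0.2101] ang 13.0 tilt 0.06 f [-2.   0.5  6.6] m [0.087 0.428 0.015] w 0.265 j [-0.75  0.13  0.57  1.78 -0.07  1.26  0.06]
```

send_rows(steps=[[[0,0,0],-0.02],[[0,0,0],-0.04],[[0,0,0],-0.05],[[0,0,0],-0.05],[[0,0,0],-0.05],[[0,0,0],-0.05],[[0,0,0],-0.05],[[0,0,0],-0.05]])

```text
clock: 25.95
position: [0.5218, 0.0782, 0.2101]
ee_rot: [0.99, 0.138, 0.0, -0.0]
ft_force: [-2.6, -0.2, 7.2]
grip_width: 0.269
```

```bash
python3 -c "
from h import *
st()"
```

```text
t 25.95 p [0.5218 0.0782 0.2101] ang 15.86 tilt 0.04 f [-2.6 -0.2  7.2] m [-0.032  0.664 -0.025] w 0.269 j [-0.75  0.13  0.57  1.78 -0.07  1.26  0.11]
```

send_rows(steps=[[[0,0,0],-0.02],[[0,0,0],-0.04],[[0,0,0],-0.05],[[0,0,0],-0.05],[[0,0,0],-0.05],[[0,0,0],-0.05],[[0,0,0],-0.05],[[0,0,0],-0.05]])

```text
clock: 26.95
position: [0.5217, 0.0781, 0.2101]
ee_rot: [0.987, 0.163, 0.0, -0.0]
ft_force: [-3.0, 0.3, 6.6]
grip_width: 0.264
```

```bash
python3 -c "
from h import *
st()"
```

```text
t 26.95 p [0.5217 0.0781 0.2101] ang 18.72 tilt 0.04 f [-3.   0.3  6.6] m [-0.051  0.652 -0.112] w 0.264 j [-0.75  0.13  0.56  1.78 -0.07  1.26  0.16]
```

send_rows(steps=[[[0,0,0],-0.02],[[0,0,0],-0.04],[[0,0,0],-0.05],[[0,0,0],-0.05],[[0,0,0],-0.05],[[0,0,0],-0.05],[[0,0,0],-0.05],[[0,0,0],-0.05]])

```text
clock: 27.95
position: [0.5218, 0.0781, 0.2101]
ee_rot: [0.982, 0.187, 0.0, -0.0]
ft_force: [-2.4, -0.8, 6.6]
grip_width: 0.264
```

```bash
python3 -c "
from h import *
st()"
```

```text
t 27.95 p [0.5218 0.0781 0.2101] ang 21.58 tilt 0.04 f [-2.4 -0.8  6.6] m [-0.041  0.638 -0.116] w 0.264 j [-0.74  0.13  0.56  1.77 -0.07  1.26  0.21]
```

The torque plateaus at −0.115 N m, so the nut is turning. It started at a tool angle of about 17.8°, which puts the 45° target at about 62.8°.

send_rows(steps=[[[0,0,0],-0.05],[[0,0,0],-0.1],[[0,0,0],-0.15],[[0,0,0],-0.2],[[0,0,0],-0.25],[[0,0,0],-0.3],[[0,0,0],-0.35],[[0,0,0],-0.35]])

```text
clock: 28.95
position: [0.522, 0.0782, 0.2102]
ee_rot: [0.935, 0.356, 0.001, -0.0]
ft_force: [-0.3, 0.6, 5.8]
grip_width: 0.268
```

```bash
python3 -c "
from h import *
st()"
```

```text
t 28.95 p [0.522  0.0782 0.2102] ang 41.68 tilt 0.07 f [-0.3  0.6  5.8] m [ 0.095  0.232 -0.054] w 0.268 j [-0.72  0.13  0.53  1.77 -0.07  1.26  0.56]
```

send_rows(steps=[[[0,0,0],-0.06],[[0,0,0],-0.12],[[0,0,0],-0.18],[[0,0,0],-0.24],[[0,0,0],-0.29],[[0,0,0],-0.33],[[0,0,0],-0.36],[[0,0,0],-0.37]])

```text
clock: 29.95
position: [0.5221, 0.0784, 0.2101]
ee_rot: [0.853, 0.522, 0.001, 0.0]
ft_force: [0.3, -0.1, 5.6]
grip_width: 0.263
```

```bash
python3 -c "
from h import *
st()
snap('side','s8');st()
a=cv2.imread('pics/s8.png')
cv2.imwrite('pics/v8.png',cv2.resize(a[110:210,214:314],(600,600),interpolation=cv2.INTER_CUBIC))"
```

```text
t 29.95 p [0.5221 0.0784 0.2101] ang 62.88 tilt 0.1 f [ 0.3 -0.1  5.6] m [ 0.284 -0.009 -0.177] w 0.263 j [-0.7   0.13  0.51  1.77 -0.07  1.26  0.92]
t 30.00 p [0.5222 0.0784 0.2101] ang 62.9 tilt 0.1 f [0.1 0.7 5.3] m [ 0.24  -0.016 -0.162] w 0.266 j [-0.7   0.13  0.51  1.77 -0.07  1.26  0.92]
```

View pics/v8.png

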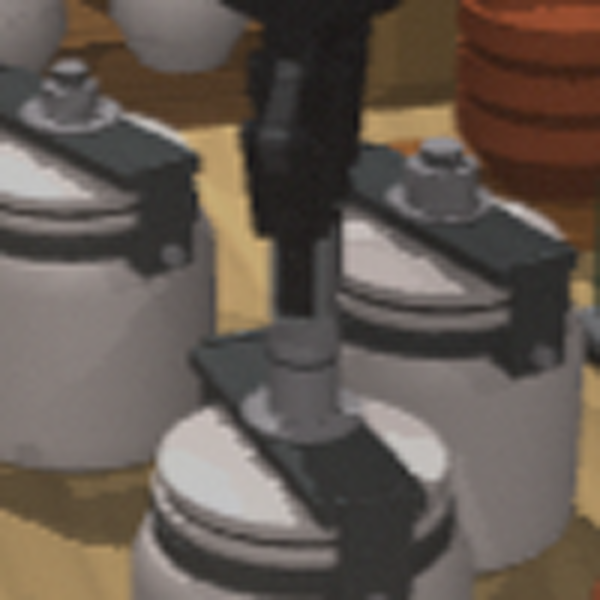

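send_rows(steps=[[[0,0,0],-0.008],[[0,0,0],-0.015],[[0,0,0],-0.015],[[0,0,0],-0.015],[[0,0,0],-0.015],[[0,0,0],-0.015],[[0,0,0],-0.015],[[0,0,0],-0.015]])

```text
clock: 31.0
position: [0.5222, 0.0784, 0.2101]
ee_rot: [0.849, 0.528, 0.001, 0.0]
ft_force: [0.3, 0.5, 4.9]
grip_width: 0.263
```

```bash
python3 -c "
from h import *
st()
a,_=snap('side','s9')
cv2.imwrite('pics/v9.png',a[:,:,::-1])"
```

```text
t 31.00 p [0.5222 0.0784 0.2101] ang 63.71 tilt 0.1 f [0.3 0.5 4.9] m [ 0.203  0.043 -0.123] w 0.263 j [-0.7   0.13  0.5   1.77 -0.07  1.26  0.94]
```

View pics/v9.png

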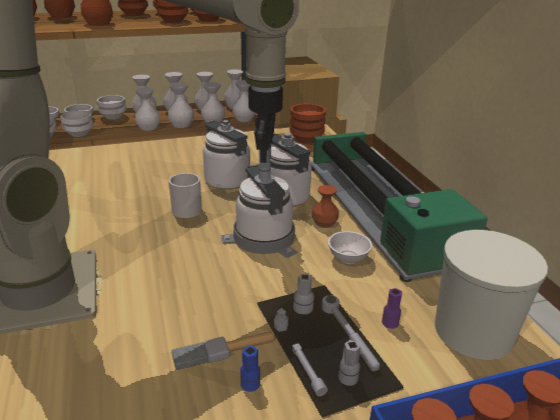

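The socket sits home on the nut at (265,175), and everything else is where it was. The nut has turned about 45°, so I'm handing in.

```bash
python3 -c "
from h import *
print(manip.hand_in()); st()"
```

```text
the job is handed in; nothing more can be done
None
the job is handed in; nothing more can be done
```

The 19 mm socket, the middle one on the mat, fits the nut on the jar in the ring. I turned the nut about 45° anticlockwise and handed the job in at 31 s, still gripping the socket upright and fully home.

- **Fit:** The images already pointed to a 19 mm nut, so I tried that socket first and it went all the way down. I didn't try the 24 and 30 mm sockets, and they still stand on the mat. The tool stopped at 0.2101 m, exactly the height that puts the mouth on the washer, and the washer was pushing back when I handed in.
- **Turn:** I can't see the nut inside the socket, so the angle comes from the tool angle and the torque. The nut began turning at a tool angle of about 17.8° and the tool ended at 63.7°, which makes the turn about 45 to 46°, give or take roughly 2°.
- **Final checks:** The tool's tilt was 0.1°. The last picture shows the socket upright on the washer and the other things on the bench apparently where they were.
- **What disagreed:** The two cameras differed by up to about 6 mm on absolute positions, so I relied on relative distances and the contact forces. My first estimate of the nut's angle was about 8° off. While I was feeling for the clockwise stop, the torque was lower on the way back than going in. I took this as springiness or friction in the grip; the grip opening did not change noticeably.

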